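# Switch on the sanding station in order

### The job

Start up the sanding station with the three loose switch boxes on the bench: press the dust extractor's switch (wide round mushroom head) first, then the air filter's (square head), and last the belt sander's (small round button), each gently with a fingertip until it is fully down, where it stays. Only press: do not pick up, tip or shove the boxes, and leave the tape, ear defenders, screwdriver and glass alone.

Things in the scene. Friction and masses are not known exactly. Their poses are not given: they have to be found in the camera images.
- extractor_top (a point): the dust extractor's push switch: the widest head, a round black mushroom 50 mm across with a flat top 44 mm across. This point is the centre of the head's flat upper face and moves down with it; 60 mm above the bench before pressing, 52 mm when fully down (10 mm above its box's top face).
- extractor (a joint): travel of that head, m: 0 is up (off), 0.008 is fully down (on). It needs about 3 N to move, meets a firm stop at 0.008 and stays down when let go; it does not spring back.
- extractor_box: the loose grey box that carries that switch, 84 (x) x 68 (y) x 42 mm high with a 2 mm rubber sole, about 0.45 kg, lying on the bench; the head is at the middle of its top. Origin: centre of the underside, z up. All three boxes look alike; only the heads differ.
- filter_top (a point): the air filter's push switch: a black square plate, 34 x 34 mm. This point is the centre of the head's flat upper face and moves down with it; 60 mm above the bench before pressing, 52 mm when fully down (10 mm above its box's top face).
- filter (a joint): travel of that head, m: 0 is up (off), 0.008 is fully down (on). It needs about 3 N to move, meets a firm stop at 0.008 and stays down when let go; it does not spring back.
- filter_box: the loose grey box that carries that switch, 84 (x) x 68 (y) x 42 mm high with a 2 mm rubber sole, about 0.45 kg, lying on the bench; the head is at the middle of its top. Origin: centre of the underside, z up. All three boxes look alike; only the heads differ.
- sander_top (a point): the belt sander's push switch: the smallest head, a black round button 22 mm across. This point is the centre of the head's flat upper face and moves down with it; 60 mm above the bench before pressing, 52 mm when fully down (10 mm above its box's top face).
- sander (a joint): travel of that head, m: 0 is up (off), 0.008 is fully down (on). It needs about 3 N to move, meets a firm stop at 0.008 and stays down when let go; it does not spring back.
- sander_box: the loose grey box that carries that switch, 84 (x) x 68 (y) x 42 mm high with a 2 mm rubber sole, about 0.45 kg, lying on the bench; the head is at the middle of its top. Origin: centre of the underside, z up. All three boxes look alike; only the heads differ.
- tape: roll of paper tape lying flat, 100 mm across, 24 mm high; origin centre of the underside. Leave alone.
- earmuffs: pair of yellow ear defenders lying on the bench, two cups 72 mm across and 40 mm high, 65 mm either side (y) of the origin, black band reaching 126 mm to x; origin on the bench between the cups. Leave alone.
- screwdriver: screwdriver lying on the bench about 0.2 m long; to the robot's right of the boxes. Leave alone.
- glass: empty drinking glass standing, 70 mm across, 95 mm high; origin centre of the underside. Leave alone.

How it is judged (in metres and radians):
On the way, in this order (a step that is already met when the one before it is completed fails the run):
1. a finger presses the extractor switch down by more than 6 mm (value of joint extractor above 0.006 m and contact force between the fingers and extractor above 0.2 N), for 0.04 s.
2. a finger presses the filter switch down by more than 6 mm (value of joint filter above 0.006 m and contact force between the fingers and filter above 0.2 N), for 0.04 s.
3. a finger presses the sander switch down by more than 6 mm (value of joint sander above 0.006 m and contact force between the fingers and sander above 0.2 N), for 0.04 s.
At the end, for the whole second after the job is handed in: All three heads are down by more than 6 mm of their 8 mm; the boxes lie flat and at rest on the bench, within 40 mm of where they were; the tape, ear defenders, screwdriver and glass are within 30 mm of where they were (value of joint each of extractor, filter, sander above 0.006 m and angle between each of extractor_box, filter_box, sander_box's own z axis and vertical below 0.1 rad and height (world z) of each of extractor_box, filter_box, sander_box below 0.005 m and distance of each of extractor_box, filter_box, sander_box from where it was at the start of the episode below 0.04 m and linear speed of each of extractor_box, filter_box, sander_box below 0.02 m/s and distance of each of tape, earmuffs, screwdriver, glass from where it was at the start of the episode below 0.03 m); the robot touches nothing.
It fails at once if the filter switch goes down more than 3 mm before the extractor is on (value of joint filter above 0.003 m and value of joint extractor below 0.006 m).
It fails at once if the sander switch goes down more than 3 mm before the extractor and the filter are on (value of joint sander above 0.003 m and value of joint any of filter, extractor below 0.006 m).
It fails at once if a switch box is lifted more than 12 mm, tipped or shoved 40 mm (height (world z) of any of extractor_box, filter_box, sander_box above 0.012 m or angle between any of extractor_box, filter_box, sander_box's own z axis and vertical above 0.2 rad or distance of any of extractor_box, filter_box, sander_box from where it was at the start of the episode above 0.04 m).
It fails at once if a switch or its box is pressed by the fingers harder than 45 N (contact force between the fingers and extractor_box above 45 N or contact force between the fingers and filter_box above 45 N or contact force between the fingers and sander_box above 45 N).
It fails at once if the tape, ear defenders, screwdriver or glass is moved more than 30 mm (distance of any of tape, earmuffs, screwdriver, glass from where it was at the start of the episode above 0.03 m).
It also fails if it takes over 64 s, if anything falls off the work surface, if the arm or the gripper's body presses on something with over 40 N, if the wrist force passes 120 N, or if a joint passes its speed limit or range.

### The arm

A 6-joint arm with a two-finger parallel gripper is mounted at the origin on the work surface. World frame = base frame: x ahead of the robot, y to its left, z up, the work surface at z = 0. Lengths are in mm, angles in rad, forces in N, time in s.
With the tool pointing down it reaches from about 350 to 775 mm from the base axis. Payload 7.3 kg.
Tool frame: the origin (TCP) lies midway between the tips of the shut fingers; the grasp point (between the pads) lies 19 mm behind it; z points along the fingers, y is the line along which they close (so a half turn about z gives the same grasp; the last joint's range is limited). The gripper opens to 92 mm and grips with 3 to 60 N. Pads are 19 mm wide; open, the fingers measure 130 mm over their backs; the gripper's body (75 mm by 190 mm) begins 47 mm behind the grasp point.
Start: joints at [-1.295, 0.342, 1.524, -0, 1.275, -0.146], TCP at [214.961, -478.996, 226.741] pointing down, gripper open.
Joint ranges: [-2.53, 2.53], [-0.77, 2.02], [0.04, 2.7], [-1, 4.14], [0.28, 2.66], [-3.11, 3.11]. Speed limits (rad/s): [2.57, 2.57, 3.14, 3.14, 3.14, 3.14].

### API

Orientations are given as [roll, pitch, yaw] about the fixed x, y, z axes, in that order (R = Rz(yaw) Ry(pitch) Rx(roll)).
In Python, from plant import bot gives the robot as it stands. The module is installed in compiled form; this text tells all that it offers.
- The arm moves only by the shell command python3 -m crank 'ROWS' [OPENING]. ROWS is JSON, a list of rows, each a list of 6 numbers: the shift along the tool's x, y, z in m, then the turn, a rotation vector about the tool's x, y, z in rad. In form: [[dx, dy, dz, wx, wy, wz], ...]. A call has 1 to 5 rows; each row shifts and turns the commanded pose from where the row before left it, along the tool's axes as they then stand; what a row does not reach is not made up. A row lasts 1/8 s, in which the tool goes at most 62.5 mm and 10.7 degrees, less where a joint would pass 70% of its speed; a pose out of reach is approached as far as the arm can. A call is refused whole if a number of a shift passes 0.0625 or a number of a turn 0.188, either way. A call with a gripper value outside its range is refused whole. OPENING is the opening in per cent of the stroke, from 0 (shut) to 100 (fully open), set as the call begins (- or left out, the last holds). The fingers move at their own pace and stop on an object; the grip force is fixed at half the most. Time passes only in rows, so rows that do not move let the fingers close. It gives the time, the measured TCP pose, the force, the opening and the grip force at its end, in the units of the state.
- bot.get_obs(): the state, without advancing time (a new reading comes with each control period).
- bot.capture(name): name is "scene" or "top"; returns a dict with "color" (480x640x3 uint8, blue, green, red), "fov_y" (degrees; the focal length in pixels is half the picture's height over the tangent of half this angle, whatever the lens; pixels are square), "cx", "cy" (the principal point, pixels), "extrinsics" (4x4, takes a point from world to camera coordinates). Camera axes: x right, y up, looking along -z (the intrinsics and any distortion apply to the point x, -y, -z); pixel columns grow to the right and rows downward; lengths in mm; the calibration is good to about 2 mm. A picture is of the moment at which its call begins. There is no depth.
- bot.close_job(): hands the job in; it is judged then, once.
The state is a dict: "time": time; "joint_positions": joint angles; "dq": joint speeds; "tau": joint torques, N m; "tool_pos": TCP position; "tcp_rot": TCP orientation; "contact_force": force on the tool from outside, world axes, zero at the start; "moment": the same for the moment, N m; "grip_width": finger opening in mm; "finger_force": force on a finger pad.
Only numpy, scipy, OpenCV 4.12 (cv2) and the standard library are available. Lean on these libraries where they do the work, as an engineer would, in place of code of your own. Each camera call takes 0.05 s, during which the arm holds its last target. There are 200 camera calls.

## Working session

There is one attempt and no reset: what is moved stays moved. The work goes in short steps, Python scripts to look and compute and a shell command to move; the robot and the scene stay as the last step left them, time stands still between calls to the robot, and variables do not carry over. Pictures are saved under pics/ and viewed, at most 10 in all, crops included, and the job is handed in when it is done.

```bash
mkdir -p pics; python3 - <<'E'
from plant import bot
import cv2,pickle
d={}
for n in("top","scene"):
    c=bot.capture(n);d[n]=c;cv2.imwrite(f"pics/{n}0.png",c["color"])
    print(n,c["fov_y"],c["cx"],c["cy"],c["extrinsics"],[k for k in c])
pickle.dump(d,open("cap0.pkl","wb"))
print(bot.get_obs())
E
```

```text
top 49.95791507634729 327.4259254025503 239.60690608429152 [[ 1.07810781e-02 -9.99918326e-01  6.86370317e-03 -7.94397706e+00]
 [ 9.91495645e-01  1.15800360e-02  1.29623643e-01 -6.40057147e+02]
 [-1.29692538e-01  5.40784919e-03  9.91539510e-01 -1.18332318e+03]
 [ 0.00000000e+00  0.00000000e+00  0.00000000e+00  1.00000000e+00]] ['color', 'fov_y', 'cx', 'cy', 'extrinsics']
scene 46.79775776638307 306.6209972018317 239.02878308633544 [[ 5.31922421e-01  8.46631223e-01  1.65562896e-02 -3.61238713e+02]
 [-6.80952122e-01  4.16043851e-01  6.02670492e-01  3.67738809e+02]
 [ 5.03351513e-01 -3.31847988e-01  7.97818380e-01 -1.80962520e+03]
 [ 0.00000000e+00  0.00000000e+00  0.00000000e+00  1.00000000e+00]] ['color', 'fov_y', 'cx', 'cy', 'extrinsics']
{'time': 0.1, 'joint_positions': array([-1.29496446e+00,  3.42666098e-01,  1.52490329e+00, -1.75204374e-05,
        1.27537032e+00, -1.46027811e-01]), 'dq': array([ 0.00043887, -0.00061271, -0.00264708,  0.00084729, -0.0002388 ,
       -0.00085694]), 'tau': array([ 1.02984057e-03, -4.32005811e+01, -2.44694406e+01,  7.19505153e-02,
        5.26672555e-02, -4.43343197e-05]), 'tool_pos': array([ 214.87207944, -478.63501346,  226.11402444]), 'tcp_rot': array([-3.14025749e+00, -1.79433885e-04,  4.21864669e-01]), 'contact_force': array([ 0.31292251, -0.48940104,  0.31331791]), 'moment': array([-0.02204441, -0.03773084, -0.01649742]), 'finger_force': 0.0, 'grip_width': 91.5539900813099}
```

View pics/top0.png

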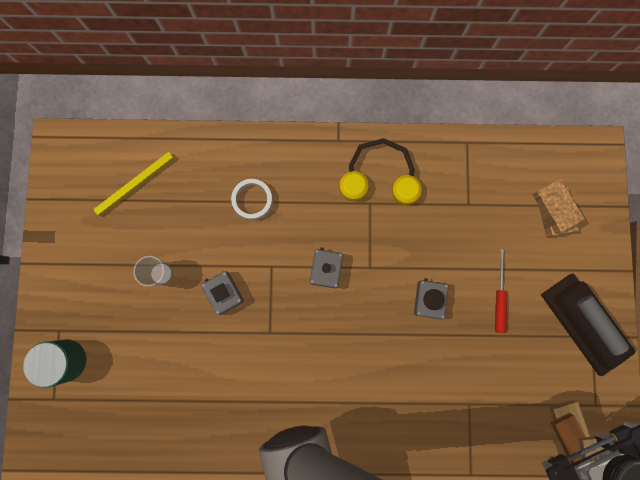

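View pics/scene0.png

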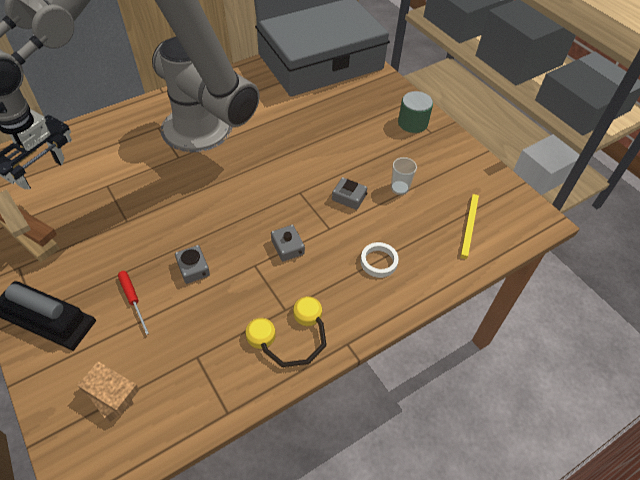

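The top view shows the extractor at (434,299), the filter at (221,293) and the sander at (327,268). In the scene view they are at (190,257), (350,186) and (287,237). The glass is beside the filter, at top (152,271). Next I refine these and intersect both views with z = 60.

```bash
cat > h.py <<'E'
import numpy as np,cv2
def ray(c,u,v):
    f=240/np.tan(np.radians(c["fov_y"]/2));E=c["extrinsics"];R=E[:3,:3]
    d=R.T@np.array([(u-c["cx"])/f,-(v-c["cy"])/f,-1]);return -R.T@E[:3,3],d
def atz(c,u,v,z):
    o,d=ray(c,u,v);return (o+d*(z-o[2])/d[2])[:2]
def tri(rays):
    A=0;b=0
    for o,d in rays:
        d=d/np.linalg.norm(d);P=np.eye(3)-np.outer(d,d);A=A+P;b=b+P@o
    return np.linalg.solve(A,b)
E
python3 - <<'E'
from h import *;import pickle
d=pickle.load(open("cap0.pkl","rb"))
P={"ext":[(434,299),(190,257)],"fil":[(221,293),(350,186)],"san":[(327,268),(287,237)]}
rows=[]
for k,v in P.items():
    r=[];ims=[];q=[]
    for n,(u,w) in zip(("top","scene"),v):
        im=d[n]["color"];c=im[w-24:w+24,u-24:u+24]
        g=c.max(2);m=(g<45).astype(np.uint8);_,L,S,C=cv2.connectedComponentsWithStats(m)
        i=min((i for i in range(1,len(S)) if S[i,4]>15),key=lambda i:np.hypot(*(C[i]-24)));cu=C[i]+[u-24,w-24]
        z=cv2.resize(c,(260,260),interpolation=cv2.INTER_CUBIC);b=(C[i]+.5)*260/48
        cv2.drawMarker(z,tuple(int(x) for x in b),(0,0,255),0,14);ims.append(z)
        r.append(ray(d[n],*cu));print(k,n,cu.round(1),S[i,4],atz(d[n],*cu,60).round(1))
    print(tri(r).round(1));rows.append(np.vstack(ims))
cv2.imwrite("pics/crops.png",np.hstack(rows))
E
```

```text
Traceback (most recent call last):
ValueError: min() iterable argument is empty
```

```bash
python3 - <<'E'
from h import *;import pickle
d=pickle.load(open("cap0.pkl","rb"))
P={"ext":[(434,299),(190,257)],"fil":[(221,293),(350,186)],"san":[(327,268),(287,237)]}
rows=[]
for k,v in P.items():
    r=[];ims=[]
    for n,(u,w) in zip(("top","scene"),v):
        c=d[n]["color"][w-24:w+24,u-24:u+24];g=c.max(2)
        z=cv2.resize(c,(264,264),interpolation=cv2.INTER_CUBIC);z=cv2.convertScaleAbs(z,alpha=1.6)
        m=(g<g[22:27,22:27].mean()+14).astype(np.uint8);L,lab,S,C=cv2.connectedComponentsWithStats(m,connectivity=4)
        i=lab[24,24];cu=C[i]+[u-24,w-24]
        b=(C[i]+.5)*5.5;cv2.drawMarker(z,tuple(int(x) for x in b),(0,0,255),0,14)
        M=cv2.resize((lab==i).astype(np.uint8),(264,264),interpolation=0);cv2.drawContours(z,cv2.findContours(M,0,2)[0],-1,(0,255,0),1);ims.append(z)
        r.append(ray(d[n],*cu));print(k,n,cu.round(1),i,S[i,4],atz(d[n],*cu,60).round(1))
    print(tri(r).round(1));rows.append(np.vstack(ims))
cv2.imwrite("pics/crops.png",np.hstack(rows))
E
```

```text
ext top [433.6 299.2] 2 348 [ 501.8 -247.6]
ext scene [189.9 256.9] 1 225 [ 508.9 -247.9]
[ 502.6 -247.8   52.4]
fil top [219.9 292.4] 3 222 [512.1 246.2]
fil scene [349.9 185.3] 1 112 [518.1 245.8]
[512.8 248.7  53.2]
san top [326.2 267.6] 2 65 [572.    1.5]
san scene [287.2 236.1] 1 61 [ 5.815e+02 -5.000e-01]
[573.4   2.6  48.7]
```

View pics/crops.png

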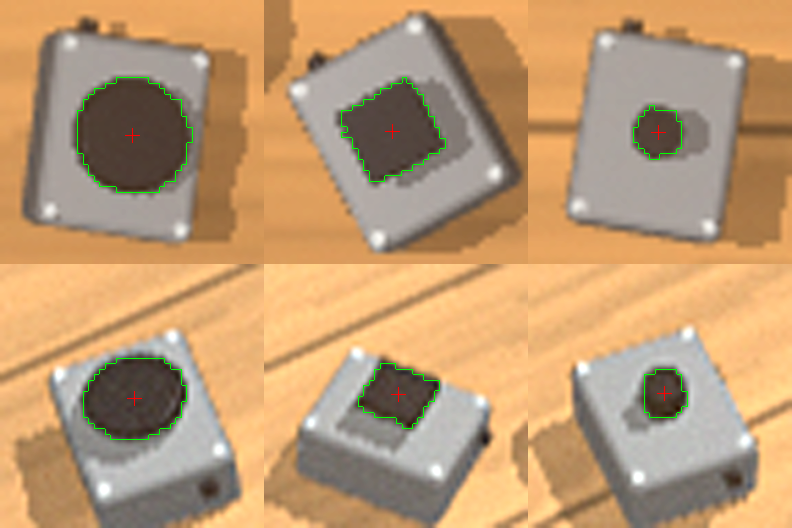

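The outlines fit the heads. The two views agree to within a few mm, and the sides of the heads bias the scene view toward +x. My estimates are extractor (503,-248), filter (513,247) and sander (573,1). I shut the gripper and go above the extractor.

```bash
python3 -m crank '[[0.051,-0.013,0,0,0,0],[0.051,-0.013,0,0,0,0],[0.051,-0.013,0,0,0,0],[0.051,-0.013,0,0,0,0],[0.051,-0.013,0,0,0,0]]' 0
python3 -m crank '[[0.051,-0.013,0,0,0,0],[0.051,-0.014,0,0,0,0],[0,0,0.06,0,0,0],[0,0,0.03,0,0,0],[0,0,0,0,0,0]]'
cat > look.py <<'E'
import sys;from h import *;from plant import bot
tx,ty=map(float,sys.argv[1:3]);z=float(sys.argv[3])
o=bot.get_obs();p=np.array(o["tool_pos"]);y=o["tcp_rot"][2];e=np.array([tx-p[0],ty-p[1]])
print("tcp",p.round(1),o["tcp_rot"].round(3),"F",o["contact_force"].round(1),"t",o["time"],"w",o["grip_width"].round(1))
print("tool dx,dy,dz mm",(e@[np.cos(y),np.sin(y)]).round(1),(e@[np.sin(y),-np.cos(y)]).round(1),(p[2]-z).round(1))
if len(sys.argv)>4:
    ims=[]
    for n in("top","scene"):
        c=bot.capture(n);E=c["extrinsics"];f=240/np.tan(np.radians(c["fov_y"]/2))
        q=E[:3,:3]@p+E[:3,3];u=c["cx"]+f*q[0]/-q[2];v=c["cy"]-f*q[1]/-q[2];print(n,"tcp px",u.round(1),v.round(1))
        a,b=int(u),int(v);k=c["color"][b-40:b+40,a-40:a+40].copy();k=cv2.resize(k,(400,400),interpolation=cv2.INTER_CUBIC)
        cv2.drawMarker(k,(int((u-a+40.5)*5),int((v-b+40.5)*5)),(0,0,255),0,10);ims.append(cv2.convertScaleAbs(k,alpha=1.6))
    cv2.imwrite(sys.argv[4],np.hstack(ims))
E
python3 look.py 503 -248 75
```

```text
time: 0.72
tool_pos: [422.0, -314.0, 226.5]
tcp_rot: [-3.141, 0.0, 0.422]
contact_force: [0.1, -0.6, 0.3]
grip_width: 46.5
finger_force: 0.0
time: 1.35
tool_pos: [501.6, -247.7, 134.2]
tcp_rot: [-3.136, 0.003, 0.422]
contact_force: [1.1, 0.1, 1.1]
grip_width: 0.7
finger_force: 0.0Traceback (most recent call last):
  File "look.py", line 4, in <module>
    print("tcp",p.round(1),o["tcp_rot"].round(3),"F",o["contact_force"].round(1),"t",o["time"],"w",o["grip_width"].round(1))
                                                                                                   ^^^^^^^^^^^^^^^^^^^^^
AttributeError: 'float' object has no attribute 'round'
```

Descend to about z = 74 and look.

```bash
sed -i 's/o\["grip_width"\].round(1)/round(o["grip_width"],1)/' look.py
python3 -m crank '[[0.001,0,0.03,0,0,0],[0,0,0.03,0,0,0],[0,0,0,0,0,0]]'; python3 look.py 503 -248 60 pics/e1.png
```

```text
time: 1.72
tool_pos: [503.4, -248.4, 76.5]
tcp_rot: [-3.14, 0.001, 0.421]
contact_force: [-0.8, -0.5, 0.0]
grip_width: 0.6
finger_force: 0.0
tcp [ 503.4 -248.4   76.5] [-3.14e+00  1.00e-03  4.21e-01] F [-0.8 -0.5  0. ] t 1.725 w 0.6
tool dx,dy,dz mm -0.2 -0.5 16.5
top tcp px 435.5 298.4
scene tcp px 187.8 251.7
```

View pics/e1.png

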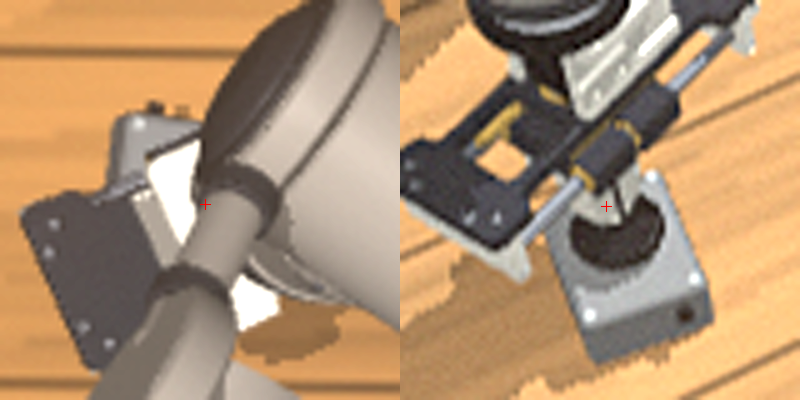

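The scene view shows the shut tips over the mushroom, about 3 px lower than projected. The head had the same camera offset, so the top-view estimate holds. Pressing in small steps.

```bash
python3 -m crank '[[0,0,0.014,0,0,0],[0,0,0.002,0,0,0],[0,0,0.002,0,0,0],[0,0,0.002,0,0,0],[0,0,0.001,0,0,0]]'
```

```text
time: 2.45
tool_pos: [503.8, -248.4, 55.8]
tcp_rot: [-3.142, 0.0, 0.422]
contact_force: [-1.6, 1.5, 4.1]
grip_width: 0.6
finger_force: 1.4
```

```bash
python3 -m crank '[[0,0,0.001,0,0,0],[0,0,0.001,0,0,0],[0,0,0.001,0,0,0]]'; python3 -m crank '[[0,0,0.001,0,0,0],[0,0,0,0,0,0]]'
```

```text
time: 2.82
tool_pos: [503.9, -248.5, 52.7]
tcp_rot: [3.142, 0.0, 0.422]
contact_force: [-2.2, -0.0, 2.5]
grip_width: 0.3
finger_force: 1.4
time: 3.08
tool_pos: [503.9, -248.5, 52.2]
tcp_rot: [3.141, -0.0, 0.422]
contact_force: [-3.7, 2.8, 7.3]
grip_width: 0.4
finger_force: 3.6
```

```bash
python3 -m crank '[[0,0,0.0005,0,0,0],[0,0,0,0,0,0]]'
```

```text
time: 3.32
tool_pos: [504.0, -248.5, 52.2]
tcp_rot: [3.141, -0.0, 0.422]
contact_force: [-5.0, 2.6, 10.7]
grip_width: 0.6
finger_force: 5.4
```

The extractor is at its stop: z no longer moves and the force is rising. Lift and go above the filter.

```bash
python3 -m crank '[[0,0,-0.02,0,0,0],[0,0,-0.05,0,0,0],[0,0,-0.06,0,0,0],[0.0211,-0.0448,0,0,0,0],[0.0211,-0.0448,0,0,0,0]]'
python3 -m crank '[[0.0211,-0.0448,0,0,0,0],[0.0211,-0.0448,0,0,0,0],[0.0211,-0.0448,0,0,0,0],[0.0211,-0.0448,0,0,0,0],[0.0211,-0.0448,0,0,0,0]]'
python3 -m crank '[[0.0211,-0.0448,0,0,0,0],[0.0211,-0.0448,0,0,0,0],[0.0211,-0.0448,0,0,0,0],[0,0,0,0,0,0]]'
python3 look.py 513 247 60
```

```text
time: 3.95
tool_pos: [506.4, -149.0, 181.9]
tcp_rot: [3.139, -0.002, 0.42]
contact_force: [1.5, 0.8, -0.0]
grip_width: 0.4
finger_force: 0.0
time: 4.58
tool_pos: [510.7, 99.8, 181.2]
tcp_rot: [3.141, -0.001, 0.422]
contact_force: [0.1, -0.8, -0.3]
grip_width: 0.5
finger_force: 0.0
time: 5.08
tool_pos: [512.9, 249.8, 180.8]
tcp_rot: [-3.141, -0.001, 0.426]
contact_force: [-0.4, -0.7, 0.1]
grip_width: 0.7
finger_force: 0.0
tcp [512.9 249.8 180.8] [-3.141e+00 -1.000e-03  4.260e-01] F [-0.4 -0.7  0.1] t 5.075 w 0.7
tool dx,dy,dz mm -1.1 2.6 120.8
```

Correct and descend to about 75. The body ends up above z = 140, clear of the glass. Then look to check the filter aim.

```bash
python3 -m crank '[[-0.001,0.002,0.04,0,0,0],[0,0,0.04,0,0,0],[0,0,0.026,0,0,0],[0,0,0,0,0,0]]'; python3 look.py 513 247 60 pics/f1.png
```

```text
time: 5.58
tool_pos: [511.9, 243.0, 73.3]
tcp_rot: [-3.141, 0.004, 0.421]
contact_force: [-0.0, 0.1, -0.2]
grip_width: 0.5
finger_force: 0.0
tcp [511.9 243.   73.3] [-3.141  0.004  0.421] F [-0.   0.1 -0.2] t 5.575 w 0.5
tool dx,dy,dz mm 2.7 -3.2 13.3
top tcp px 220.1 292.3
scene tcp px 348.2 181.1
```

View pics/f1.png

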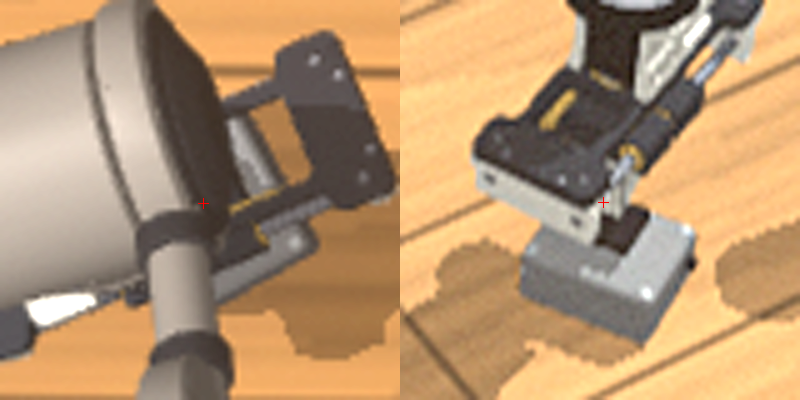

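The tips are over the square head, a little short in y. I correct that and press.

```bash
python3 -m crank '[[0.0025,-0.003,0.008,0,0,0],[0,0,0.003,0,0,0],[0,0,0.002,0,0,0],[0,0,0.002,0,0,0],[0,0,0.002,0,0,0]]'; python3 -m crank '[[0,0,0.001,0,0,0],[0,0,0.001,0,0,0],[0,0,0,0,0,0]]'
```

```text
time: 6.3
tool_pos: [514.1, 248.2, 58.5]
tcp_rot: [3.141, -0.0, 0.422]
contact_force: [-1.5, -0.4, 2.5]
grip_width: 0.2
finger_force: 1.5
time: 6.68
tool_pos: [514.0, 248.2, 56.2]
tcp_rot: [3.142, -0.0, 0.422]
contact_force: [0.2, 0.3, 2.3]
grip_width: 0.5
finger_force: 1.0
```

```bash
python3 -m crank '[[0,0,0.001,0,0,0],[0,0,0.001,0,0,0],[0,0,0.001,0,0,0],[0,0,0.001,0,0,0],[0,0,0,0,0,0]]'; python3 -m crank '[[0,0,0.0005,0,0,0],[0,0,0,0,0,0]]'
```

```text
time: 7.3
tool_pos: [514.1, 248.2, 52.3]
tcp_rot: [3.142, -0.0, 0.422]
contact_force: [-1.6, 0.0, 3.2]
grip_width: 0.6
finger_force: 1.9
time: 7.55
tool_pos: [514.1, 248.2, 52.2]
tcp_rot: [3.141, -0.001, 0.422]
contact_force: [-2.7, -1.1, 7.6]
grip_width: 0.6
finger_force: 3.7
```

The filter is at its stop. Now the sander.

```bash
python3 -m crank '[[0,0,0.0005,0,0,0],[0,0,0,0,0,0],[0,0,-0.02,0,0,0],[0,0,-0.05,0,0,0],[0,0,-0.06,0,0,0]]'
python3 -m crank '[[-0.0095,0.0499,0,0,0,0],[-0.0095,0.0499,0,0,0,0],[-0.0095,0.0499,0,0,0,0],[-0.0095,0.0499,0,0,0,0],[-0.0095,0.0499,0,0,0,0]]'
python3 -m crank '[[0,0,0.04,0,0,0],[0,0,0.04,0,0,0],[0,0,0.024,0,0,0],[0,0,0,0,0,0]]'
python3 look.py 573 1 60 pics/s1.png
```

```text
time: 8.18
tool_pos: [513.1, 247.7, 181.1]
tcp_rot: [-3.141, 0.004, 0.422]
contact_force: [0.7, 0.5, -0.3]
grip_width: 0.5
finger_force: 0.0
time: 8.8
tool_pos: [572.8, -0.7, 180.7]
tcp_rot: [-3.141, 0.001, 0.422]
contact_force: [-0.0, 0.1, -0.4]
grip_width: 0.7
finger_force: 0.0
time: 9.3
tool_pos: [571.2, 1.1, 75.0]
tcp_rot: [-3.139, 0.005, 0.422]
contact_force: [0.8, 0.0, 0.4]
grip_width: 0.3
finger_force: 0.0
tcp [571.2   1.1  75. ] [-3.139  0.005  0.422] F [0.8 0.  0.4] t 9.3 w 0.3
tool dx,dy,dz mm 1.6 0.8 15.0
top tcp px 326.4 267.5
scene tcp px 285.7 229.8
```

View pics/s1.png

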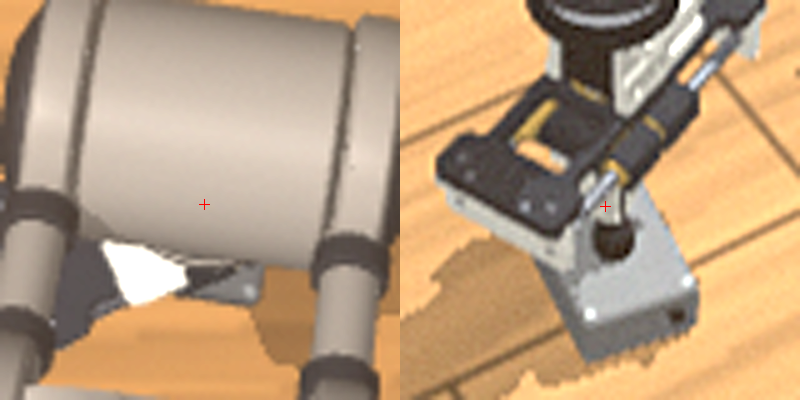

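The tips line up over the small button at crop (613,240). Nudge by 1.5 mm and press.

```bash
python3 -m crank '[[0.0015,0.001,0.01,0,0,0],[0,0,0.003,0,0,0],[0,0,0.002,0,0,0],[0,0,0.002,0,0,0],[0,0,0.002,0,0,0]]'; python3 -m crank '[[0,0,0.001,0,0,0],[0,0,0.001,0,0,0],[0,0,0,0,0,0]]'
```

```text
time: 10.02
tool_pos: [574.7, 0.7, 58.5]
tcp_rot: [3.141, -0.0, 0.422]
contact_force: [-1.3, 0.7, 2.9]
grip_width: 0.3
finger_force: 1.5
time: 10.4
tool_pos: [574.7, 0.8, 56.3]
tcp_rot: [3.141, -0.0, 0.422]
contact_force: [-0.5, -0.1, 2.1]
grip_width: 0.1
finger_force: 1.0
```

```bash
python3 -m crank '[[0,0,0.001,0,0,0],[0,0,0.001,0,0,0],[0,0,0.001,0,0,0],[0,0,0.001,0,0,0],[0,0,0,0,0,0]]'; python3 -m crank '[[0,0,0.0005,0,0,0],[0,0,0.0005,0,0,0],[0,0,0,0,0,0]]'
```

```text
time: 11.02
tool_pos: [574.7, 0.8, 52.2]
tcp_rot: [3.141, -0.0, 0.422]
contact_force: [-0.6, 0.4, 3.0]
grip_width: 0.4
finger_force: 1.7
time: 11.4
tool_pos: [574.7, 0.8, 52.2]
tcp_rot: [3.141, -0.001, 0.422]
contact_force: [-2.5, 0.8, 9.9]
grip_width: 0.3
finger_force: 5.2
```

The sander is at its stop too. Lift away, take a last look and hand in.

```bash
python3 -m crank '[[0,0,-0.02,0,0,0],[0,0,-0.05,0,0,0],[0,0,-0.06,0,0,0],[0,0,-0.05,0,0,0],[0,0,0,0,0,0]]'; python3 - <<'E'
from plant import bot;import cv2,numpy as np
cv2.imwrite("pics/end.png",bot.capture("scene")["color"])
E
```

```text
time: 12.02
tool_pos: [576.4, 0.5, 235.3]
tcp_rot: [3.137, -0.007, 0.422]
contact_force: [-0.6, 0.7, -0.6]
grip_width: 0.7
finger_force: 0.0
```

View pics/end.png

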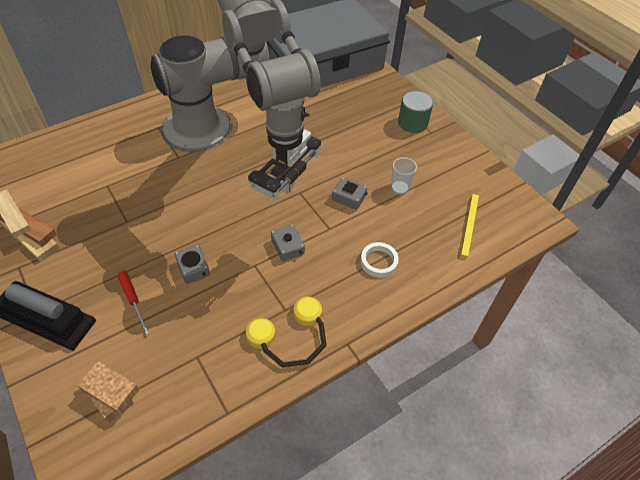

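The boxes are where they were, at (190,263), (288,241) and (350,191), with all three heads lower. The other objects have not moved and the arm is clear.

```bash
python3 -c "
from plant import bot
print(bot.close_job())"
```

```text
the job is handed in; nothing more can be done
None
```

I pressed the extractor, then the filter, then the sander, each down to its stop with no more than about 11 N; in the final picture the boxes and other objects look unmoved, and I handed the job in at about 12 s, but the hand-in returned no verdict.

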